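# Restock the screw-carton flow rack

## Robot

A 7-joint arm with a two-finger parallel gripper is mounted at the origin on the work surface. World frame = base frame: x ahead of the robot, y to its left, z up, the work surface at z = 0. Lengths are in mm, angles in rad, forces in N, time in s.
With the tool pointing down it reaches from about 350 to 900 mm from the base axis. Payload 19.9 kg.
Tool frame: the origin (TCP) lies between the finger pads; the fingertips stand 14 mm ahead of it and the grasp point (between the pads) lies 5 mm behind it; z points along the fingers, y is the line along which they close (so a half turn about z gives the same grasp; the last joint's range is limited). The gripper opens to 85 mm and grips with 20 to 120 N. Pads are 22 mm wide; open, the fingers measure 114 mm over their backs; the gripper's body (76 mm by 85 mm) begins 54 mm behind the grasp point. The pads swing forward as they close: fully open they stand 13 mm farther back than shut.
Start: joints at [1.06, 0.417, -0.01, 1.614, 0.005, 1.111, -0.053], TCP at [282.935, -557.27, 245.26] pointing down, gripper open.
Joint ranges: [-2.81, 2.81], [-0.39, 2.02], [-1.27, 1.25], [0.06, 2.57], [-1.19, 4.33], [0.19, 2], [-2.82, 2.82]. Speed limits (rad/s): [1.89, 1.89, 2.39, 2.39, 3.01, 3.01, 3.01].

## Interface

Orientations are given as a unit quaternion [x, y, z, w].
In Python, from station import arm, cams, models gives the robot as it stands.
- The arm moves only by the tool arm_command, never from a script. Its argument "motion" is a list of rows, each a list of 7 numbers: the finger opening in mm, from 0 to 85.4, then the shift along the world's x, y, z in mm, then the turn, a rotation vector about the world's x, y, z in rad. A call has 1 to 12 rows; each row is the pose to reach, as a shift and turn from the pose commanded when the call began; what a row does not reach only later rows make up. A row lasts 1/12 s, in which the tool goes at most 41.7 mm and 7.16 degrees, less where a joint would pass 70% of its speed; a pose out of reach is approached as far as the arm can. A call with a gripper value outside its range is refused whole. The fingers move at their own pace and stop on an object; the grip force is fixed at half the most. Time passes only in rows, so rows that repeat a pose let the fingers close. It gives the time, the measured TCP pose, the force, the opening and the grip force at its end, in the units of the state.
- arm.get_obs(): the state, without advancing time (a new reading comes with each control period).
- cams.get_image(name): name is "scene" or "top" or "wrist"; returns the picture (480x640x3 uint8, red, green, blue); there is no depth.
- cams.camera_info(name): a dict with "vfov" (degrees; the focal length in pixels is half the picture's height over the tangent of half this angle, whatever the lens; pixels are square), "cx", "cy" (the principal point, pixels), "D" ([k1, k2, p1, p2, k3] as OpenCV has them; the pictures are not rectified), "eye" and "orientation" of the camera in the world. Camera axes: x right, y down, z forward; pixel columns grow to the right and rows downward; lengths in mm; the calibration is good to about 2 mm. A picture is of the moment at which its call begins: read the wrist's pose just before it. camera_info takes no time and is no camera call; for the wrist camera it gives the pose at the moment of the call.
- arm.hand_in(): hands the job in; it is judged then, once.
Trained networks look in the newest picture that a camera, given by its name, has taken for a name from the list of things; names that differ only in an ending like _2 or _b are one class to them, and where a whole thing is asked for, a point or a joint stands for the part that bears it (a point fixed in the world has none). Each returns a list of dicts, best first, with "p" (0 to 1); they miss things now and then, are a little off and sometimes report something else, mostly with a low value. They report only what shows in the picture. A call takes as long as a camera call.
- models.regions_of(camera, query): "pixels" (480x640 bool, what is visible of it).
- models.tip_of(camera, query): "xyz" ([x, y, z] in mm, in world coordinates, good to about 4 mm: a listed point, or the origin of a listed thing).
The state is a dict: "time_s": time; "joint_positions": joint angles; "qvel": joint speeds; "effort": joint torques, N m; "eef_pos": TCP position; "tool_rot": TCP orientation; "ft_force": force on the tool from outside, world axes, zero at the start; "wrist_torque": the same for the moment, N m; "width": finger opening in mm; "grasp_force": force on a finger pad.
Only numpy, scipy, OpenCV 4.12 (cv2) and the standard library are available. Lean on these libraries where they do the work, as an engineer would, in place of code of your own. Each camera call takes 0.05 s, during which the arm holds its last target. There are 200 camera calls.

## Task

Put the screw cartons standing about the bench back into the flow rack. First swing down the drop bar at the low end of the supply lane; then feel the weight of every carton: set the full (heavy) ones on the rollers of the supply lane, the lane with the drop bar, and the empty (light) ones on the return lane, each lid up with its long side along the lane, so that they all roll down and rest in a closed row against their lane's stop. Leave the other things on the bench alone.

Things in the scene. Friction and masses are not known exactly. Their poses are not given: they have to be found in the camera images.
- rack: bench-top gravity flow rack, aluminium: two roller lanes side by side, 120 mm between centre lines, sloping opposite ways at 7 degrees. Each lane: free-turning 16 mm rollers every 35 mm, 310 mm long, open upper end; side guides 64 mm apart inside, 76 mm over all, 12 mm above the roller tops. Roller tops 62 mm above the bench at the low end, 100 at the upper. Origin: under its centre, on the bench
- supply_lane: the rack's supply lane, whose low end is closed by the swinging drop bar. Origin: middle of the lane's width at its low end, at the face of the closed bar, on the plane of the roller tops. x across, y along the lane pointing DOWNHILL (the lane runs 310 mm along -y from the stop to its upper end), z square to the rollers. Load it about 250 mm from the stop
- return_lane: the rack's return lane, sloping the other way; its low end is closed by a fixed dark plate 38 mm above the rollers. Origin: middle of its width at the face of that plate, on the plane of the roller tops. x across, y along the lane pointing UPHILL (the lane runs 310 mm along +y to its upper end), z square to the rollers. Load it about 250 mm from the stop
- gate (a joint): drop bar of the supply lane: steel, 10 mm thick, 20 high, black ball at its tip 107 mm from the pivot. It swings like a barrier arm about a pivot at supply_lane (-48, 5, 22) mm, axis along the lane. 0 = down, across the lane; grows as the tip rises, up to 1.0 rad. Stiff: stays where it is left; 2 to 3 N pressed down on it swings it down
- gate_mid (a point): point on the upper edge of the drop bar, 48 mm out from its pivot towards the tip; with the bar down it lies over the middle of the lane, 32 mm above the roller tops
- carton_p: closed cardboard screw carton, 54 (x) x 76 (y) x 56 (z, lid up) mm, origin at its centre. All look the same; a full one weighs 0.44 to 0.6 kg, an empty one 0.07 to 0.09 kg. Standing on the bench, lid up; may be absent.
- carton_q: closed cardboard screw carton, 54 (x) x 76 (y) x 56 (z, lid up) mm, origin at its centre. All look the same; a full one weighs 0.44 to 0.6 kg, an empty one 0.07 to 0.09 kg. Standing on the bench, lid up; may be absent.
- carton_r: closed cardboard screw carton, 54 (x) x 76 (y) x 56 (z, lid up) mm, origin at its centre. All look the same; a full one weighs 0.44 to 0.6 kg, an empty one 0.07 to 0.09 kg. Standing on the bench, lid up; may be absent.
- carton_s: closed cardboard screw carton, 54 (x) x 76 (y) x 56 (z, lid up) mm, origin at its centre. All look the same; a full one weighs 0.44 to 0.6 kg, an empty one 0.07 to 0.09 kg. Standing on the bench, lid up; may be absent.
- carton_t: closed cardboard screw carton, 54 (x) x 76 (y) x 56 (z, lid up) mm, origin at its centre. All look the same; a full one weighs 0.44 to 0.6 kg, an empty one 0.07 to 0.09 kg. Standing on the bench, lid up; may be absent.
- carton_u: closed cardboard screw carton, 54 (x) x 76 (y) x 56 (z, lid up) mm, origin at its centre. All look the same; a full one weighs 0.44 to 0.6 kg, an empty one 0.07 to 0.09 kg. Standing on the bench, lid up; may be absent.
- jar: lidded glass jar of bits, 60 mm diameter, 85 high, standing among the cartons; a bystander, leave alone. Origin: centre of its underside.
- glue: white glue bottle, 56 mm diameter, 150 high; a bystander, leave alone. Origin: centre of its underside.
- tape: grey tape measure, 70 x 35 x 62 mm; a bystander, leave alone. Origin: centre of its underside.
- offcut: wood offcut, 55 x 170 x 22 mm; a bystander, leave alone. Origin: centre of its underside.

How it is judged:
By the outcome, as a careful person would: the job done as asked, in the order asked, and still so for the second after the job is handed in, with the robot touching nothing.
Of carton_p, carton_q, carton_r, carton_s, carton_t, carton_u only 4 to 6 are there at a start; the rules pass over those that are not, and their reading is None.
At some moment in a run one of carton_p, carton_q, carton_r, carton_s, carton_t, carton_u may be knocked a few centimetres aside while the robot is not near it.
Once in a run the grip may slacken for a moment while it holds something.
It also fails if it takes over 210 s, if anything falls off the work surface, if the arm or the gripper's body presses on something with over 40 N, if the wrist force passes 120 N, or if a joint passes its speed limit or range.

## Working session

There is one attempt and no reset: what is moved stays moved. The work goes in short steps, Python scripts to look and compute and a tool call to move; the robot and the scene stay as the last step left them, time stands still between calls to the robot, and variables do not carry over. Pictures are saved under pics/ and viewed, at most 14 in all, crops included, and the job is handed in when it is done.

Besides the shell and the picture viewer there is one more tool, called after "Emit:" as name([rows], argument=value, ...), one row to a line, values as JSON. arm_command: Moves the arm, as the interface text tells. Its arguments: {"type":"object","properties":{"motion":{"type":"array","items":{"type":"array","items":{"type":"number"}}}},"required":["motion"]}

```bash
mkdir -p pics; ls
python3 - <<'E'
from station import arm,cams,models
import cv2,numpy as np
o=arm.get_obs(); print({k:np.round(v,3).tolist() for k,v in o.items()})
for n in ["scene","top","wrist"]:
    im=cams.get_image(n); cv2.imwrite(f"pics/{n}0.png",im[:,:,::-1]); print(n,cams.camera_info(n))
for c in ["top","scene"]:
  for q in ["carton_p","rack","supply_lane","return_lane","gate_mid","jar","glue","tape","offcut"]:
    print(c,q,[(round(d['p'],2),np.round(d['xyz']).tolist()) for d in models.tip_of(c,q)])
print(arm.get_obs()['time_s'])
E
```

```text
pics
{'time_s': 0.0, 'joint_positions': [1.06, 0.418, -0.01, 1.614, 0.005, 1.111, -0.053], 'qvel': [0.001, -0.001, 0.001, -0.001, -0.001, 0.001, -0.002], 'effort': [0.001, -86.445, 0.679, -43.49, 0.019, 0.007, -0.0], 'eef_pos': [282.76, -556.982, 244.644], 'tool_rot': [0.973, 0.233, -0.0, -0.001], 'ft_force': [-0.821, -0.403, -0.034], 'wrist_torque': [0.019, 0.021, -0.001], 'grasp_force': 0.0, 'width': 85.509}
scene {'vfov': 56.95381965573309, 'cx': 318.5890994696574, 'cy': 239.98828521055444, 'D': array([0.03774222, 0.        , 0.        , 0.        , 0.        ]), 'eye': array([ 934.68441368, -568.49499548,  554.09354823]), 'orientation': array([ 0.85296906,  0.22485365, -0.12023018, -0.45544409])}
top {'vfov': 53.61611939423782, 'cx': 312.17223703894246, 'cy': 240.41536887859277, 'D': array([-0.07532869,  0.        ,  0.        ,  0.        ,  0.        ]), 'eye': array([ 359.29418075,   39.43915609, 1054.22572216]), 'orientation': array([ 0.7058791 , -0.70101369,  0.07091415, -0.07270273])}
wrist {'vfov': 63.21966072952319, 'cx': 320.8251598006146, 'cy': 232.21968668409485, 'D': 
[... 568 characters left out ...]
top gate_mid []
top jar [(0.88, [424.0, 240.0, 3.0])]
top glue [(0.81, [770.0, -216.0, -0.0]), (0.68, [550.0, 362.0, 27.0])]
top tape [(0.57, [758.0, 270.0, -0.0])]
top offcut [(0.91, [752.0, 34.0, 0.0])]
scene carton_p [(0.96, [552.0, 356.0, 30.0]), (0.88, [484.0, 94.0, 26.0]), (0.81, [456.0, 459.0, 30.0]), (0.53, [358.0, 344.0, 31.0]), (0.36, [764.0, 270.0, -2.0])]
scene rack [(0.97, [500.0, -190.0, 0.0])]
scene supply_lane [(0.92, [430.0, -38.0, 60.0])]
scene return_lane [(0.64, [572.0, -349.0, 61.0])]
scene gate_mid []
scene jar [(0.86, [424.0, 237.0, -2.0])]
scene glue [(0.64, [770.0, -222.0, 2.0])]
scene tape [(0.74, [764.0, 269.0, -2.0])]
scene offcut [(0.63, [748.0, 33.0, 0.0])]
1.05
```

View pics/top0.png

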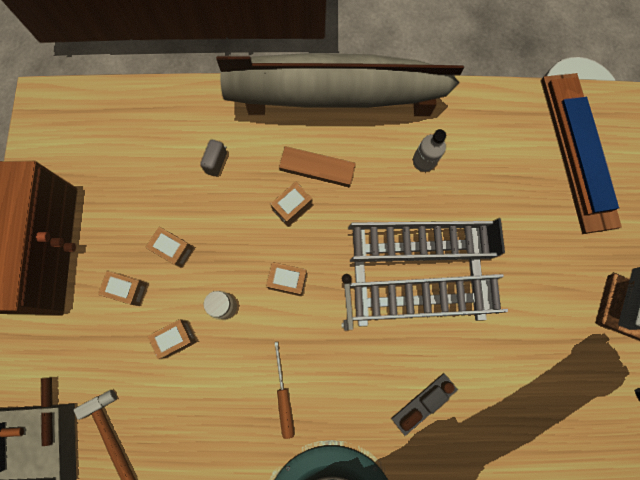

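View pics/scene0.png

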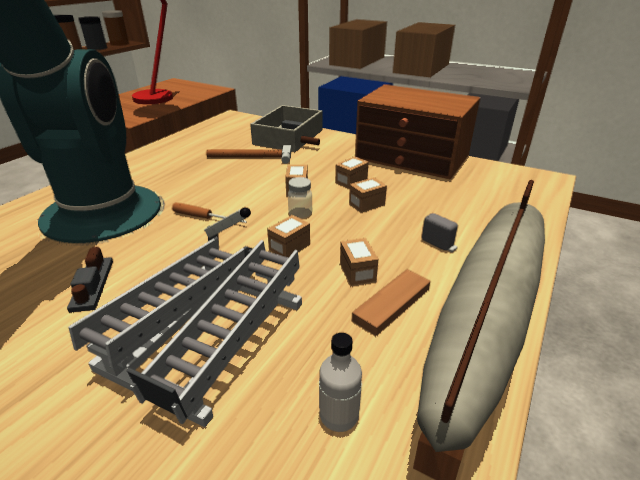

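The top view shows five cartons, with white labels near (290,202), (287,278), (168,245), (122,288) and (171,338), and the jar at (220,305). The supply lane is the nearer one, and its raised drop bar is at its left end near (347,300). The return lane's dark plate is at (497,238).

```bash
cat > h.py <<'E'
from station import arm,cams,models
import cv2,numpy as np
from scipy.spatial.transform import Rotation as R
def K(i):
    f=240/np.tan(np.radians(i['vfov'])/2); return np.array([[f,0,i['cx']],[0,f,i['cy']],[0,0,1]])
def unproj(i,uv,z):
    p=cv2.undistortPoints(np.float64(uv).reshape(-1,1,2),K(i),i['D'])[:,0]
    d=R.from_quat(i['orientation']).apply(np.c_[p,np.ones(len(p))])
    return i['eye']+d*((z-i['eye'][2])/d[:,2])[:,None]
def proj(i,X):
    c=R.from_quat(i['orientation']).inv().apply(np.atleast_2d(X)-i['eye'])
    return cv2.projectPoints(c,np.zeros(3),np.zeros(3),K(i),i['D'])[0][:,0]
def labels(cam='top',z=56,im=None,amin=150):
    i=cams.camera_info(cam); im=cams.get_image(cam) if im is None else im
    hsv=cv2.cvtColor(im,cv2.COLOR_RGB2HSV)
    m=((hsv[...,1]<45)&(hsv[...,2]>185)).astype(np.uint8)
    n,l,s,c=cv2.connectedComponentsWithStats(m)
    out=[]
    for k in range(1,n):
        if s[k,4]<amin: continue
        ct=max(cv2.findContours((l==k).astype(np.uint8),0,2)[0],key=cv2.contourArea)
        b=unproj(i,cv2.boxPoints(cv2.minAreaRect(ct)),z)
        e1,e2=b[1]-b[0],b[2]-b[1]
        if np.linalg.norm(e1)<np.linalg.norm(e2): e1,e2=e2,e1
        C=unproj(i,c[k:k+1],z)[0]
        # yaw: long-axis direction angle from world y, in (-90,90]
        a=np.degrees(np.arctan2(-e1[0],e1[1])); a=(a+90)%180-90
        out.append((np.round(C[:2],1).tolist(),round(a,1),np.round([np.linalg.norm(e1),np.linalg.norm(e2)]).tolist(),np.round(c[k]).tolist()))
    return out
def rp(o): return R.from_quat(o['tool_rot'])
E
python3 - <<'E'
from h import *
for l in labels(): print(l)
i=cams.camera_info('top')
# candidate rack projections: rails by yaw
ts=[models.tip_of(c,q) for c in ('top','scene') for q in ('supply_lane','return_lane','rack')]
for t in ts: print([np.round(d['xyz'],1).tolist() for d in t[:2]])
# draw the model rack over an enlarged crop
im=cams.get_image('top'); 
s=np.array([432,-38.5]); r=np.array([570.5,-345.5])
d=r-s; yaw=np.arctan2(d[1],d[0])-np.arctan2(-307.7,120); print('yaw',np.degrees(yaw))
c=(s+r)/2; Q=np.array([[np.cos(yaw),-np.sin(yaw)],[np.sin(yaw),np.cos(yaw)]])
def seg(a,b,za,zb,col):
    P=[[*(c+Q@a),za],[*(c+Q@b),zb]]; p=((proj(i,P)-[330,200])*4).astype(int); cv2.line(big,tuple(map(int,p[0])),tuple(map(int,p[1])),col,1)
big=cv2.resize(im[200:340,330:520],None,fx=4,fy=4,interpolation=cv2.INTER_CUBIC)[:,:,::-1].copy()
L=153.85
for sx in(-38,-32,32,38):
    seg(np.array([-60+sx,L]),np.array([-60+sx,-L]),62+12,100+12,(0,0,255))
    seg(np.array([60+sx,-L]),np.array([60+sx,L]),62+12,100+12,(0,255,0))
seg(np.array([-98,L]),np.array([-22,L]),74,74,(255,0,255));seg(np.array([28,-L]),np.array([92,-L]),100,100,(255,0,255))
cv2.imwrite('pics/rack.png',big)
E
```

```text
([653.4, 90.8], np.float64(43.0), [47.0, 31.0], [290.0, 201.0])
([553.6, 358.5], np.float64(-30.5), [47.0, 32.0], [166.0, 245.0])
([484.9, 98.2], np.float64(-12.6), [47.0, 32.0], [286.0, 277.0])
([460.7, 456.8], np.float64(-17.0), [48.0, 31.0], [118.0, 287.0])
([354.7, 340.2], np.float64(26.0), [48.0, 33.0], [168.0, 339.0])
[[435.5, -41.4, 62.5]]
[[568.6, -342.0, 59.4], [498.0, -185.0, -4.1]]
[[499.0, -191.1, -2.9], [656.1, 92.9, 21.8]]
[[430.4, -38.3, 59.9]]
[[572.3, -349.1, 61.1]]
[[500.1, -189.9, 0.3]]
yaw 2.9767443235633424
```

View pics/rack.png

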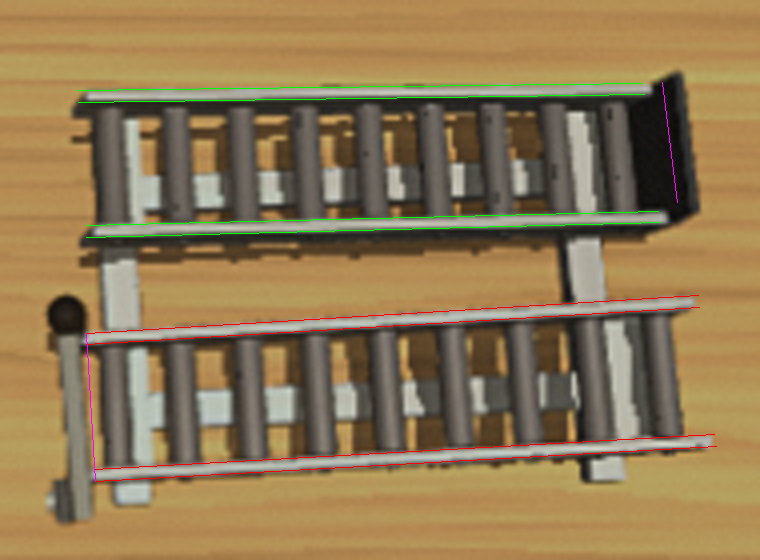

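The model rack fits the rails within about 1 mm, with yaw 2.98° and the supply stop near (433,-41.5). I'll go above the drop bar with the fingers closed.

Emit:
arm_command([
  [0,40,140,0,0,0,0.3],
  [0,150,521,0,0,0,1.152],
  [0,150,521,0,0,0,1.152],
  [0,150,521,0,0,0,1.152],
  [0,150,521,0,0,0,1.152],
  [0,150,521,0,0,0,1.152],
  [0,150,521,0,0,0,1.152],
  [0,150,521,0,0,0,1.152],
  [0,150,521,0,0,0,1.152],
  [0,150,521,0,0,0,1.152],
  [0,150,521,0,0,0,1.152],
  [0,150,521,0,0,0,1.152],
])

```text
time_s: 2.45
eef_pos: [421.3, -74.9, 245.6]
tool_rot: [0.689, 0.725, -0.0, 0.001]
ft_force: [1.9, -0.2, 0.1]
width: 0.1
grasp_force: 0.0
```

Emit:
arm_command([
  [0,12,38,-10,0,0,0],
  [0,12,38,-10,0,0,0],
  [0,12,38,-10,0,0,0],
])

```text
time_s: 2.7
eef_pos: [433.4, -37.0, 235.0]
tool_rot: [0.687, 0.726, -0.0, -0.0]
ft_force: [-0.6, -0.3, 0.2]
width: 0.4
grasp_force: 0.0
```

Emit:
arm_command([
  [0,0,0,-20,0,0,0],
  [0,0,0,-40,0,0,0],
  [0,0,0,-60,0,0,0],
  [0,0,0,-70,0,0,0],
  [0,0,0,-80,0,0,0],
  [0,0,0,-90,0,0,0],
  [0,0,0,-100,0,0,0],
  [0,0,0,-106,0,0,0],
  [0,0,0,-112,0,0,0],
  [0,0,0,-116,0,0,0],
  [0,0,0,-120,0,0,0],
])

```text
time_s: 3.62
eef_pos: [433.4, -38.8, 115.0]
tool_rot: [0.689, 0.725, 0.0, 0.0]
ft_force: [0.8, 0.7, 0.8]
width: -0.2
grasp_force: 0.1
```

Emit:
arm_command([
  [0,0,0,-3,0,0,0],
  [0,0,0,-6,0,0,0],
  [0,0,0,-8,0,0,0],
  [0,0,0,-8,0,0,0],
])

```text
time_s: 3.95
eef_pos: [433.5, -38.8, 107.4]
tool_rot: [0.689, 0.725, -0.0, 0.0]
ft_force: [-4.0, 0.1, 9.5]
width: -0.1
grasp_force: 4.8
```

Emit:
arm_command([
  [0,0,0,-1,0,0,0],
  [0,0,0,-2,0,0,0],
  [0,0,0,-2,0,0,0],
])

```text
time_s: 4.2
eef_pos: [433.7, -38.8, 106.6]
tool_rot: [0.689, 0.725, -0.0, 0.001]
ft_force: [-13.1, 0.2, 44.5]
width: 0.3
grasp_force: 22.2
```

Emit:
arm_command([
  [0,0,0,35,0,0,0],
  [0,0,0,70,0,0,0],
  [85,51,137,70,0,0,-0.272],
  [85,51,137,70,0,0,-0.272],
  [85,51,137,50,0,0,-0.272],
  [85,51,137,35,0,0,-0.272],
  [85,51,137,35,0,0,-0.272],
  [85,51,137,35,0,0,-0.272],
])

```text
time_s: 4.87
eef_pos: [483.8, 100.8, 138.9]
tool_rot: [0.779, 0.626, -0.001, -0.001]
ft_force: [-1.2, -0.1, -0.0]
width: 72.2
grasp_force: 0.0
```

Run:
```python
from h import *
im=cams.get_image('top')
cv2.imwrite('pics/t1.png',cv2.resize(im[180:350,80:380],None,fx=2.6,fy=2.6)[:,:,::-1])
for l in labels(im=im): print(l)
print(arm.get_obs()['eef_pos'],arm.get_obs()['tool_rot'],arm.get_obs()['ft_force'])
print(models.tip_of('top','gate_mid'))
```

```text
([992.6, -603.8], np.float64(-1.1), [169.0, 58.0], [581.0, 69.0])
([606.4, -192.4], np.float64(1.1), [305.0, 5.0], [421.0, 223.0])
([546.5, -191.5], np.float64(1.5), [309.0, 62.0], [421.0, 250.0])
([553.2, 358.2], np.float64(-29.9), [50.0, 34.0], [166.0, 245.0])
([490.6, -184.5], np.float64(3.6), [327.0, 42.0], [419.0, 276.0])
([461.1, 456.7], np.float64(-17.0), [50.0, 33.0], [118.0, 287.0])
([425.1, -266.4], np.float64(3.2), [293.0, 66.0], [459.0, 307.0])
([428.8, 243.6], np.float64(0.6), [51.0, 48.0], [216.0, 303.0])
([354.1, 340.5], np.float64(28.7), [51.0, 33.0], [168.0, 339.0])
([210.5, 503.0], np.float64(27.5), [53.0, 19.0], [87.0, 408.0])
[483.84286716  99.00704701 139.63780987] [ 7.80045579e-01  6.25722149e-01 -5.56669462e-04 -6.14088191e-04] [-0.13421363 -0.84407344  1.08656779]
[]
```

View pics/t1.png

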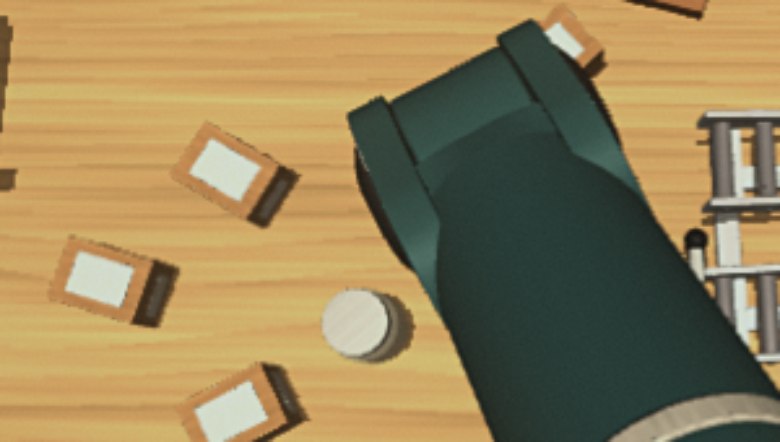

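Run:
```python
from h import *
i=cams.camera_info('top')
for a in (0,.1,.2,.4):
    x=-48+107*np.cos(a); z=62+22+107*np.sin(a)
    print(a,proj(i,[433.3+x*.9986-.3,-41.5+x*.052+5,z]))
im=cams.get_image('top')[262:284,338:358]; m=im.sum(2)<130; y,x=np.nonzero(m); print(x.mean()+338,y.mean()+262,m.sum())
```

```text
0 [[348.89072666 272.79364693]]
0.1 [[349.29465013 272.34452607]]
0.2 [[349.73520233 272.416302  ]]
0.4 [[350.71285506 274.18513785]]
343.66037735849056 275.7169811320755 106
```

Emit:
arm_command([
  [85,1,-1,-30,0,0,0],
  [85,1,-1,-60,0,0,0],
  [85,1,-1,-90,0,0,0],
  [85,1,-1,-110,0,0,0],
  [85,1,-1,-110,0,0,0],
  [40,1,-1,-110,0,0,0],
  [40,1,-1,-110,0,0,0],
  [40,1,-1,-110,0,0,0],
  [40,1,-1,-110,0,0,0],
  [40,1,-1,-110,0,0,0],
])

```text
time_s: 5.85
eef_pos: [486.3, 96.9, 32.2]
tool_rot: [0.781, 0.625, 0.001, 0.001]
ft_force: [-3.2, -1.9, 12.4]
width: 53.5
grasp_force: 61.9
```

Emit:
arm_command([
  [40,0,0,30,0,0,0],
  [40,0,0,70,0,0,0],
  [40,0,0,110,0,0,0],
  [40,0,0,150,0,0,0],
  [40,0,0,150,0,0,0],
  [40,0,0,150,0,0,0],
  [40,0,0,150,0,0,0],
])

```text
time_s: 6.43
eef_pos: [485.3, 96.8, 181.0]
tool_rot: [0.781, 0.625, 0.0, 0.001]
ft_force: [0.1, -0.5, -0.9]
width: 53.4
grasp_force: 63.7
```

Run:
```python
from h import *
for k in range(3):
    im=cams.get_image('scene'); o=arm.get_obs(); print(o['ft_force'],o['eef_pos'],o['width'],o['time_s'])
cv2.imwrite('pics/s1.png',im[120:420,60:460,::-1].repeat(1,0))
```

```text
[-1.17729577 -1.31127194 -1.99498199] [484.95043423  96.84770926 180.1767124 ] 53.209116297094255 6.4833
[ 0.23835272  0.19664309 -1.05055059] [484.79089008  96.94240588 179.75151669] 53.236153931152536 6.5333
[ 0.62698953  0.4119344  -0.82797599] [484.73190835  97.0851459  179.53961321] 53.778707723345285 6.5833
```

View pics/s1.png

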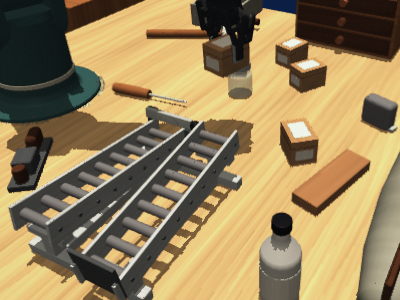

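The drop bar is down across the supply lane and the carton is held at the gripper. It weighs about 1 N, so it is empty and goes to the return lane.

```bash
cat >> h.py <<'E'
Y=np.radians(2.98); C0=np.array([501.25,-192,0]); RZ=R.from_rotvec([0,0,Y])
def lane(which,d=250,h=34,dx=0):
    """TCP target pos and rotation (tool line along lane x) for lane; d from stop, h above rollers"""
    s=1 if which=='return' else -1
    t=R.from_rotvec([s*np.radians(7),0,0])
    o=np.array([s*60,-s*153.85,62.])
    p=o+t.apply([dx,s*d,h]); q=RZ*t
    return C0+RZ.apply(p), q*R.from_euler('x',180,degrees=True)*R.from_euler('z',-90,degrees=True)
def delta(P,Q):
    o=arm.get_obs(); best=None
    for f in (0,180):
        q=Q*R.from_euler('z',f,degrees=True); v=(q*rp(o).inv()).as_rotvec()
        if best is None or np.linalg.norm(v)<np.linalg.norm(best): best=v
    print('shift',np.round(np.array(P)-o['eef_pos'],1),'turn',np.round(best,3),'j7',o['joint_positions'][6])
def down(a): # tool line at angle a deg (carton yaw)
    return R.from_euler('z',a,degrees=True)*R.from_euler('x',180,degrees=True)*R.from_euler('z',-90,degrees=True)
E
python3 - <<'E'
from h import *
P,Q=lane('return'); print(P); delta(P,Q)
P,Q=lane('supply'); print(P)
E
```

```text
[556.48256849 -98.85967434 126.21390501]
shift [  71.8 -195.9  -53.3] turn [ 0.122 -0.012  0.273] j7 -0.67876920480636
[ 446.01743151 -285.14032566  126.21390501]
```

Emit:
arm_command([
  [40,14,-38,0,0,0,0.1],
  [40,71,-196,-20,0.122,-0.012,0.273],
  [40,71,-196,-20,0.122,-0.012,0.273],
  [40,71,-196,-20,0.122,-0.012,0.273],
  [40,71,-196,-20,0.122,-0.012,0.273],
  [40,71,-196,-20,0.122,-0.012,0.273],
  [40,71,-196,-30,0.122,-0.012,0.273],
  [40,71,-196,-40,0.122,-0.012,0.273],
  [40,71,-196,-47,0.122,-0.012,0.273],
  [40,71,-196,-50,0.122,-0.012,0.273],
  [40,71,-196,-52,0.122,-0.012,0.273],
  [40,71,-196,-52,0.122,-0.012,0.273],
])

```text
time_s: 7.58
eef_pos: [556.1, -97.8, 128.1]
tool_rot: [0.687, 0.725, 0.043, -0.044]
ft_force: [0.5, 0.1, 0.2]
width: 53.4
grasp_force: 63.5
```

Run:
```python
from h import *
im=cams.get_image('scene'); cv2.imwrite('pics/s2.png',cv2.resize(im[200:440,50:350,::-1],None,fx=2,fy=2))
P,Q=lane('return'); delta(P,Q); o=arm.get_obs(); print(o['ft_force'],o['width'])
```

```text
shift [ 0.2 -0.8 -2.2] turn [-0.     0.002 -0.001] j7 0.04681425202688711
[-0.35218868 -0.86667433 -0.11065843] 53.241228693698986
```

View pics/s2.png

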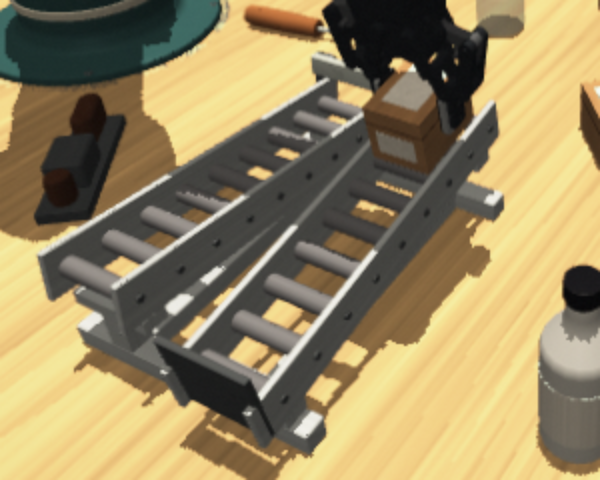

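The carton sits just over the return rollers, between the guides. I'll lower it a touch and release.

Emit:
arm_command([
  [40,0,0,-1,0,0,0],
  [40,0,-1,-2,0,0,0],
  [75,0,-1,-2,0,0,0],
  [75,0,-1,-2,0,0,0],
  [75,0,-1,-2,0,0,0],
  [75,0,-1,-2,0,0,0],
  [75,0,-2,8,0,0,0],
  [75,0,-6,40,0,0,0],
  [75,0,-10,70,0,0,0],
])

```text
time_s: 8.38
eef_pos: [555.8, -108.5, 199.4]
tool_rot: [0.687, 0.724, 0.042, -0.045]
ft_force: [0.3, 0.2, 0.3]
width: 75.2
grasp_force: 0.0
```

Run:
```python
from h import *
im=cams.get_image('top')
for l in labels(im=im): print(l) if l[2][0]<60 else 0
im=cams.get_image('scene'); cv2.imwrite('pics/s3.png',cv2.resize(im[150:440,50:450,::-1],None,fx=1.5,fy=1.5))
delta([653.4,90.8,110],down(43)); o=arm.get_obs(); print(o['ft_force'],o['width'],o['time_s'])
```

```text
([653.5, 90.5], np.float64(43.5), [49.0, 34.0], [291.0, 201.0])
([553.2, 358.2], np.float64(-29.9), [50.0, 34.0], [166.0, 245.0])
([461.1, 456.7], np.float64(-17.0), [50.0, 34.0], [118.0, 287.0])
([428.6, 243.7], np.float64(0.6), [51.0, 50.0], [216.0, 304.0])
([354.1, 340.5], np.float64(28.7), [51.0, 33.0], [168.0, 339.0])
shift [ 95.1 200.4 -93.3] turn [-0.116 -0.04   0.698] j7 0.09440920613499418
[ 0.81519186 -0.42327921 -0.12657141] 74.56935636959525 8.4833
```

View pics/s3.png

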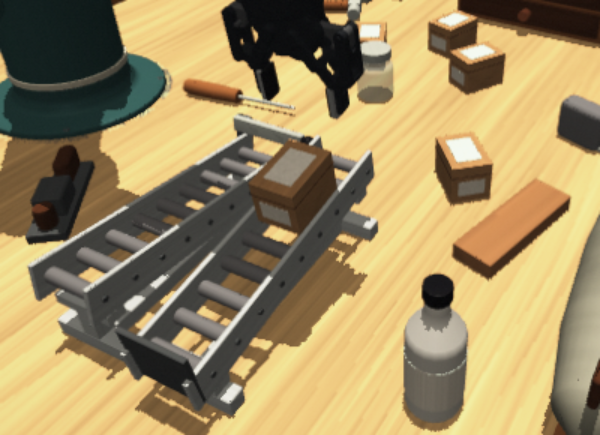

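Emit:
arm_command([
  [85,95,200,-60,-0.116,-0.04,0.698],
  [85,95,200,-60,-0.116,-0.04,0.698],
  [85,95,200,-60,-0.116,-0.04,0.698],
  [85,95,200,-60,-0.116,-0.04,0.698],
  [85,95,200,-60,-0.116,-0.04,0.698],
  [85,95,200,-60,-0.116,-0.04,0.698],
  [85,95,200,-90,-0.116,-0.04,0.698],
  [85,95,200,-110,-0.116,-0.04,0.698],
  [85,95,200,-110,-0.116,-0.04,0.698],
])

```text
time_s: 9.23
eef_pos: [649.4, 91.1, 84.7]
tool_rot: [0.398, 0.917, -0.004, -0.005]
ft_force: [-0.8, -0.6, 0.5]
width: 85.0
grasp_force: 0.0
```

Run:
```python
from h import *
im=cams.get_image('top')
for l in labels(im=im): print(l) if l[2][0]<60 else 0
delta([653.5,90.6,32],down(43.2)); print(arm.get_obs()['eef_pos'])
for d in models.tip_of('scene','carton_p'): print(d)
```

```text
([583.1, -228.0], np.float64(0.4), [46.0, 33.0], [437.0, 233.0])
([553.3, 358.2], np.float64(-28.7), [50.0, 34.0], [166.0, 245.0])
([461.2, 456.7], np.float64(-17.0), [50.0, 34.0], [118.0, 287.0])
([428.3, 243.7], np.float64(0.6), [51.0, 50.0], [216.0, 304.0])
([354.1, 340.5], np.float64(28.7), [51.0, 33.0], [168.0, 339.0])
shift [  3.1  -0.4 -55.1] turn [ 0.003 -0.01   0.003] j7 0.1969423565550417
[650.35811067  91.01044221  87.14574893]
{'xyz': [458.0, 460.3, 26.9], 'p': 0.92}
{'xyz': [652.2, 85.0, 29.0], 'p': 0.87}
{'xyz': [562.3, -140.8, 114.6], 'p': 0.79}
{'xyz': [551.4, 359.4, 29.1], 'p': 0.77}
{'xyz': [357.5, 345.1, 30.2], 'p': 0.49}
```

Emit:
arm_command([
  [85,3,0,-25,0,0,0],
  [85,3,0,-55,0,0,0],
  [85,3,0,-56,0,0,0],
  [40,3,0,-56,0,0,0],
  [40,3,0,-56,0,0,0],
  [40,3,0,-56,0,0,0],
  [40,3,0,-56,0,0,0],
  [40,3,0,-56,0,0,0],
  [40,3,0,-20,0,0,0],
  [40,3,0,20,0,0,0],
  [40,3,0,60,0,0,0],
  [40,3,0,90,0,0,0],
])

```text
time_s: 10.33
eef_pos: [654.9, 91.8, 183.5]
tool_rot: [0.398, 0.917, -0.002, -0.001]
ft_force: [0.2, 0.8, -0.4]
width: 53.5
grasp_force: 63.5
```

Run:
```python
from h import *
for k in range(3):
    im=cams.get_image('top'); o=arm.get_obs(); print(o['ft_force'],o['eef_pos'],o['width'],o['time_s'])
for l in labels(im=im): print(l) if l[2][0]<60 else 0
for w in('supply','return'):
    P,Q=lane(w); delta(P,Q)
```

```text
[2.38134462 0.2547367  6.85954658] [656.87724395  92.40524472 188.88992277] 53.49257167359447 10.3833
[ 0.06281484  0.24539469 -1.02516993] [656.62954889  92.11994428 185.69747073] 53.30307054088728 10.4333
[ 0.05220001 -0.65437061 -2.50465134] [655.59611923  91.50964783 182.5237709 ] 53.139769562578195 10.4833
([581.4, -304.6], np.float64(0.5), [53.0, 36.0], [472.0, 234.0])
([553.3, 358.3], np.float64(-28.7), [50.0, 34.0], [166.0, 245.0])
([461.2, 456.7], np.float64(-15.7), [50.0, 33.0], [118.0, 287.0])
([428.4, 243.7], np.float64(0.6), [51.0, 50.0], [216.0, 304.0])
([354.1, 340.5], np.float64(28.7), [51.0, 33.0], [168.0, 339.0])
shift [-209.6 -376.6  -56.3] turn [-0.112 -0.05  -0.698] j7 0.24862676548210888
shift [ -99.1 -190.4  -56.3] turn [ 0.117  0.047 -0.698] j7 0.24862676548210888
```

Emit:
arm_command([
  [40,-99,-190,0,0,0,-0.698],
  [40,-99,-190,0,0,0,-0.698],
  [40,-99,-190,0,0,0,-0.698],
  [40,-99,-190,0,0,0,-0.698],
  [40,-99,-190,0,0,0,-0.698],
  [40,-99,-190,0,0,0,-0.698],
  [40,-99,-190,0,0,0,-0.698],
  [40,-99,-190,0,0,0,-0.698],
  [40,-99,-190,0,0,0,-0.698],
])

```text
time_s: 11.23
eef_pos: [555.5, -97.7, 178.3]
tool_rot: [0.687, 0.727, -0.001, -0.003]
ft_force: [0.3, 0.8, -1.2]
width: 52.9
grasp_force: 63.7
```

Run:
```python
from h import *
for k in range(4):
    im=cams.get_image('top'); o=arm.get_obs(); print(o['ft_force'],o['eef_pos'],o['width'],o['time_s'])
for w in('supply','return'):
    P,Q=lane(w); delta(P,Q)
```

```text
[-0.26927855  0.44340419 -1.40173305] [555.53953176 -97.50407993 178.19682836] 53.175567239218665 11.2833
[-0.2101286  -0.67162607 -0.77186683] [555.56259368 -97.52128732 178.14641357] 53.04736630220895 11.3333
[-0.2685189   0.15915372 -1.05649048] [555.53524634 -97.64680947 178.11243726] 53.44197852282389 11.3833
[ 0.67907415 -0.35103066 -0.86209109] [555.51618596 -97.86692287 178.11492321] 52.971270925507106 11.4333
shift [-109.5 -187.3  -51.9] turn [-0.124 -0.014 -0.003] j7 -0.04822008119681565
shift [  1.   -1.  -51.9] turn [ 0.12  -0.    -0.003] j7 -0.04822008119681565
```

About 1 N again, so this one is empty too and goes to the return lane.

Emit:
arm_command([
  [40,1,-1,-10,0.12,0,0],
  [40,1,-1,-25,0.12,0,0],
  [40,1,-1,-40,0.12,0,0],
  [40,1,-1,-47,0.12,0,0],
  [40,1,-1,-51,0.12,0,0],
  [40,1,-1,-53,0.12,0,0],
  [40,1,-1,-53,0.12,0,0],
  [75,1,-1,-53,0.12,0,0],
  [75,1,-1,-53,0.12,0,0],
  [75,1,-1,-53,0.12,0,0],
  [75,1,-1,-53,0.12,0,0],
  [75,1,-3,-40,0.12,0,0],
])

```text
time_s: 12.43
eef_pos: [555.3, -101.1, 136.7]
tool_rot: [0.686, 0.725, 0.041, -0.046]
ft_force: [-1.4, 0.7, -0.5]
width: 74.9
grasp_force: 0.0
```

Emit:
arm_command([
  [85,0,-3,30,0,0,0],
  [85,0,0,70,-0.06,0,0],
  [85,0,100,70,-0.12,0,0],
  [85,0,100,70,-0.12,0,0],
  [85,0,100,70,-0.12,0,0],
  [85,0,100,70,-0.12,0,0],
])

```text
time_s: 12.93
eef_pos: [556.1, 3.7, 208.9]
tool_rot: [0.686, 0.728, -0.001, -0.003]
ft_force: [-0.4, 0.1, 0.2]
width: 85.0
grasp_force: 0.0
```

Run:
```python
from h import *
im=cams.get_image('top')
for l in labels(im=im): print(l) if l[2][0]<60 else 0
o=arm.get_obs(); print(o['eef_pos'],o['time_s'],o['ft_force'])
i=cams.camera_info('top'); 
for d in(38,114,190,250): print(d,proj(i,lane('return',d,56)[0]),proj(i,lane('supply',d,56)[0]))
delta([553.3,358.2,110],down(-29.5))
cv2.imwrite('pics/t2.png',cv2.resize(im[190:340,330:520],None,fx=3,fy=3)[:,:,::-1])
```

```text
([582.9, -338.1], np.float64(0.5), [51.0, 36.0], [487.0, 234.0])
([553.2, 358.2], np.float64(-29.9), [50.0, 34.0], [166.0, 245.0])
([461.2, 456.7], np.float64(-15.7), [50.0, 33.0], [118.0, 287.0])
([428.7, 243.6], np.float64(0.6), [51.0, 50.0], [216.0, 303.0])
([354.2, 340.4], np.float64(28.7), [51.0, 33.0], [168.0, 339.0])
([210.5, 503.2], np.float64(29.2), [53.0, 20.0], [87.0, 408.0])
[556.21966677   0.80426752 208.5857678 ] 12.9833 [ 0.1571624  -1.22572756  0.07130239]
38 [[486.76221856 233.84688695]] [[370.3995527  299.14487057]]
114 [[451.55423338 234.49034933]] [[409.58581937 296.88836   ]]
190 [[415.24352766 235.15711244]] [[449.19690706 294.53984835]]
250 [[385.83549857 235.69938727]] [[480.68327965 292.622911  ]]
shift [ -2.9 357.4 -98.6] turn [-0.004 -0.006 -0.572] j7 -0.21134993956166154
```

View pics/t2.png

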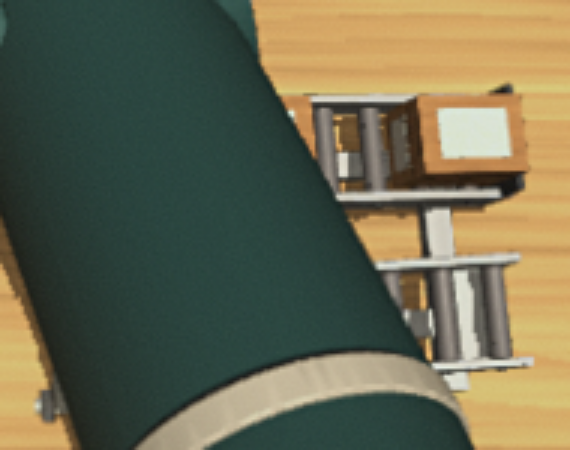

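The first carton rests at the return stop, label at (487,234) as the model predicts. The second is rolling down after it. Next is the carton at (553,358).

Emit:
arm_command([
  [85,-3,357,-40,0,0,-0.572],
  [85,-3,357,-40,0,0,-0.572],
  [85,-3,357,-40,0,0,-0.572],
  [85,-3,357,-40,0,0,-0.572],
  [85,-3,357,-60,0,0,-0.572],
  [85,-3,357,-80,0,0,-0.572],
  [85,-3,357,-98,0,0,-0.572],
  [85,-3,357,-98,0,0,-0.572],
  [85,-3,357,-98,0,0,-0.572],
  [85,-3,357,-98,0,0,-0.572],
  [85,-3,357,-98,0,0,-0.572],
  [85,-3,357,-98,0,0,-0.572],
])

```text
time_s: 13.98
eef_pos: [553.1, 355.2, 109.2]
tool_rot: [0.865, 0.502, -0.002, -0.004]
ft_force: [1.3, -0.1, 0.2]
width: 84.7
grasp_force: 0.0
```

Run:
```python
from h import *
im=cams.get_image('top')
for l in labels(im=im): print(l) if l[2][0]<60 else 0
delta([553.3,358.2,31],down(-29.5))
for d in models.tip_of('scene','carton_p'): print(d)
```

```text
([580.5, -261.1], np.float64(0.5), [53.0, 36.0], [453.0, 234.0])
([582.8, -337.9], np.float64(0.5), [51.0, 36.0], [487.0, 234.0])
shift [ -0.5   4.1 -78.8] turn [-0.004 -0.005  0.005] j7 -1.3931366278808837
{'xyz': [458.0, 460.3, 26.9], 'p': 0.92}
{'xyz': [652.2, 85.0, 29.0], 'p': 0.87}
{'xyz': [562.3, -140.8, 114.6], 'p': 0.79}
{'xyz': [551.4, 359.4, 29.1], 'p': 0.77}
{'xyz': [357.5, 345.1, 30.2], 'p': 0.49}
```

Emit:
arm_command([
  [85,0,4,-25,0,0,0],
  [85,0,4,-60,0,0,0],
  [85,0,4,-79,0,0,0],
  [85,0,4,-79,0,0,0],
  [40,0,4,-79,0,0,0],
  [40,0,4,-79,0,0,0],
  [40,0,4,-79,0,0,0],
  [40,0,4,-79,0,0,0],
  [40,0,4,-79,0,0,0],
  [40,0,4,-50,0,0,0],
  [40,0,4,-10,0,0,0],
  [40,0,4,30,0,0,0],
])

```text
time_s: 15.08
eef_pos: [552.8, 358.7, 142.1]
tool_rot: [0.865, 0.502, -0.001, -0.003]
ft_force: [0.6, 0.4, -3.1]
width: 53.6
grasp_force: 65.8
```

Emit:
arm_command([
  [40,0,0,30,0,0,0],
  [40,0,0,40,0,0,0],
  [40,0,0,40,0,0,0],
  [40,0,0,40,0,0,0],
  [40,0,0,40,0,0,0],
  [40,0,0,40,0,0,0],
])

```text
time_s: 15.58
eef_pos: [552.6, 358.6, 178.2]
tool_rot: [0.865, 0.502, -0.002, -0.003]
ft_force: [0.4, 0.4, -5.3]
width: 53.1
grasp_force: 66.2
```

Run:
```python
from h import *
for k in range(3):
    im=cams.get_image('top'); o=arm.get_obs(); print(o['ft_force'],o['eef_pos'],o['width'],o['time_s'])
for l in labels(im=im): print(l) if l[2][0]<60 else 0
for w in('supply','return'):
    P,Q=lane(w); delta(P,Q)
```

```text
[ 0.39938383 -0.82046117 -4.28991164] [552.67354323 358.76707303 178.44139248] 53.09757969615206 15.6333
[ 0.79043356  0.10111952 -5.20399988] [552.77741067 358.92151478 178.72503358] 53.246159085237764 15.6833
[ 0.8129403   0.03437429 -4.54216166] [552.91511176 359.02051143 179.06270593] 53.26265564284215 15.7333
([580.6, -261.1], np.float64(0.5), [51.0, 36.0], [453.0, 234.0])
([582.7, -337.9], np.float64(0.5), [51.0, 36.0], [487.0, 234.0])
shift [-106.9 -644.2  -52.8] turn [-0.123  0.021  0.571] j7 -1.3681445912576229
shift [   3.6 -457.9  -52.8] turn [ 0.118 -0.036  0.57 ] j7 -1.3681445912576229
```

About 4.9 N, so this one is full and goes to the supply lane.

Emit:
arm_command([
  [40,-30,-180,5,0,0,0.571],
  [40,-106,-640,5,0,0,0.571],
  [40,-106,-640,5,0,0,0.571],
  [40,-106,-640,5,0,0,0.571],
  [40,-106,-640,5,0,0,0.571],
  [40,-106,-640,5,0,0,0.571],
  [40,-106,-640,5,0,0,0.571],
  [40,-106,-640,5,0,0,0.571],
  [40,-106,-640,5,0,0,0.571],
  [40,-106,-640,5,0,0,0.571],
  [40,-106,-640,5,0,0,0.571],
  [40,-106,-640,5,0,0,0.571],
])

```text
time_s: 16.73
eef_pos: [471.0, -134.6, 184.3]
tool_rot: [0.689, 0.725, -0.002, -0.003]
ft_force: [2.6, -0.3, -5.3]
width: 53.6
grasp_force: 65.9
```

Run:
```python
from h import *
P,Q=lane('supply'); delta(P,Q); o=arm.get_obs(); print(o['width'],o['ft_force'],o['eef_pos'])
```

```text
shift [ -25.  -150.5  -58.1] turn [-0.124 -0.013  0.001] j7 0.08660066285365059
53.6167070795128 [ 2.59314696 -0.28541212 -5.28513583] [ 470.97277203 -134.63480521  184.28361556]
```

Emit:
arm_command([
  [40,-25,-150,0,-0.124,-0.013,0],
  [40,-25,-150,0,-0.124,-0.013,0],
  [40,-25,-150,-10,-0.124,-0.013,0],
  [40,-25,-150,-30,-0.124,-0.013,0],
  [40,-25,-150,-35,-0.124,-0.013,0],
  [40,-25,-150,-35,-0.124,-0.013,0],
  [40,-25,-150,-35,-0.124,-0.013,0],
])

```text
time_s: 17.32
eef_pos: [446.9, -282.1, 149.0]
tool_rot: [0.687, 0.724, -0.042, 0.044]
ft_force: [-0.1, 0.7, -4.1]
width: 53.3
grasp_force: 65.9
```

Run:
```python
from h import *
P,Q=lane('supply'); delta(P,Q); o=arm.get_obs(); print(o['width'],o['ft_force'],o['eef_pos'])
```

```text
shift [ -0.8  -3.1 -22.7] turn [-0.001 -0.001  0.   ] j7 0.20444262691348214
53.28207539606011 [-0.12003614  0.73834974 -4.08569059] [ 446.86472768 -282.05409242  148.95891545]
```

Emit:
arm_command([
  [40,-1,-3,-12,0,0,0],
  [40,-1,-3,-19,0,0,0],
  [40,-1,-3,-22,0,0,0],
  [40,-1,-3,-24,0,0,0],
  [40,-1,-3,-24,0,0,0],
  [75,-1,-3,-24,0,0,0],
  [75,-1,-3,-24,0,0,0],
  [75,-1,-3,-24,0,0,0],
  [75,-1,-3,-24,0,0,0],
  [75,-1,0,0,0,0,0],
  [85,-1,4,35,0,0,0],
  [85,-1,8,60,0,0,0],
])

```text
time_s: 18.32
eef_pos: [446.1, -274.4, 211.2]
tool_rot: [0.687, 0.724, -0.042, 0.044]
ft_force: [0.6, 0.5, 1.0]
width: 85.1
grasp_force: 0.0
```

Run:
```python
from h import *
im=cams.get_image('top')
for l in labels(im=im): print(l) if l[2][0]<60 else 0
im=cams.get_image('scene'); cv2.imwrite('pics/s4.png',cv2.resize(im[150:440,50:450,::-1],None,fx=1.5,fy=1.5))
o=arm.get_obs(); print(o['width'],o['ft_force'],o['eef_pos'])
delta([354.1,340.5,110],down(28.5))
delta([461.2,456.7,110],down(-16.5))
```

```text
([580.6, -261.0], np.float64(0.5), [51.0, 36.0], [453.0, 234.0])
([584.3, -335.0], np.float64(0.5), [49.0, 36.0], [486.0, 233.0])
([461.3, 457.0], np.float64(-17.0), [49.0, 33.0], [118.0, 287.0])
([428.9, 243.6], np.float64(0.6), [51.0, 48.0], [216.0, 303.0])
([354.3, 340.3], np.float64(28.7), [50.0, 33.0], [168.0, 339.0])
85.16738421141035 [ 0.04616854 -0.27965958 -0.80504302] [ 447.59895289 -274.86241657  213.27433302]
shift [ -93.5  615.4 -103.3] turn [0.121 0.039 0.445] j7 0.2623652225534783
shift [  13.6  731.6 -103.3] turn [ 0.126 -0.01  -0.339] j7 0.2623652225534783
```

View pics/s4.png

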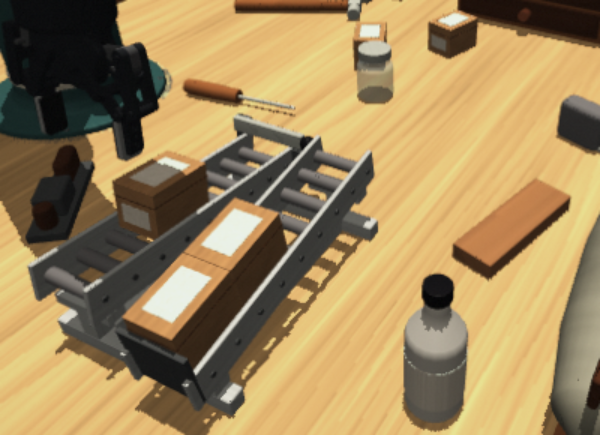

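Both empties sit in a closed row against the return stop, and the full carton is rolling down the supply lane. Next is the carton at (461,457).

Emit:
arm_command([
  [85,13,731,0,0.126,-0.01,-0.339],
  [85,13,731,0,0.126,-0.01,-0.339],
  [85,13,731,0,0.126,-0.01,-0.339],
  [85,13,731,0,0.126,-0.01,-0.339],
  [85,13,731,0,0.126,-0.01,-0.339],
  [85,13,731,0,0.126,-0.01,-0.339],
  [85,13,731,0,0.126,-0.01,-0.339],
  [85,13,731,0,0.126,-0.01,-0.339],
  [85,13,731,0,0.126,-0.01,-0.339],
  [85,13,731,0,0.126,-0.01,-0.339],
  [85,13,731,0,0.126,-0.01,-0.339],
  [85,13,731,0,0.126,-0.01,-0.339],
])

```text
time_s: 19.42
eef_pos: [454.3, 227.0, 209.0]
tool_rot: [0.801, 0.598, -0.0, -0.003]
ft_force: [1.6, -0.1, 0.0]
width: 84.9
grasp_force: 0.0
```

Run:
```python
from h import *
im=cams.get_image('top')
for l in labels(im=im): print(l) if l[2][0]<60 else 0
delta([461.3,457,110],down(-16.5))
```

```text
([580.6, -261.1], np.float64(0.5), [51.0, 36.0], [453.0, 234.0])
([582.7, -337.9], np.float64(0.5), [51.0, 36.0], [487.0, 234.0])
([441.4, -79.7], np.float64(0.3), [53.0, 36.0], [370.0, 299.0])
([210.6, 503.2], np.float64(29.2), [53.0, 20.0], [87.0, 408.0])
shift [  8.3 221.8 -99.6] turn [-0.009 -0.003 -0.007] j7 -1.0437588826139879
```

Supply carton is at its stop (370,299).

Emit:
arm_command([
  [85,8,222,-40,0,0,0],
  [85,8,222,-40,0,0,0],
  [85,8,222,-40,0,0,0],
  [85,8,222,-60,0,0,0],
  [85,8,222,-80,0,0,0],
  [85,8,222,-99,0,0,0],
  [85,8,222,-99,0,0,0],
  [85,8,222,-99,0,0,0],
  [85,8,222,-99,0,0,0],
])

```text
time_s: 20.22
eef_pos: [462.7, 446.7, 110.2]
tool_rot: [0.801, 0.598, -0.001, -0.003]
ft_force: [0.1, 0.8, 0.3]
width: 84.7
grasp_force: 0.0
```

Run:
```python
from h import *
im=cams.get_image('top')
for l in labels(im=im): print(l) if l[2][0]<60 else 0
delta([461.3,457,31],down(-16.5))
im=cams.get_image('scene'); 
for d in models.tip_of('scene','carton_p'): print(d)
```

```text
([580.6, -261.0], np.float64(0.5), [51.0, 36.0], [453.0, 234.0])
([582.8, -338.0], np.float64(0.5), [51.0, 36.0], [487.0, 234.0])
([441.4, -79.7], np.float64(0.3), [53.0, 36.0], [370.0, 299.0])
([210.5, 503.0], np.float64(27.5), [53.0, 19.0], [87.0, 408.0])
shift [ -2.   10.5 -80.1] turn [-0.005 -0.003  0.001] j7 -1.4558720542393633
{'xyz': [459.1, 464.7, 28.8], 'p': 0.95}
{'xyz': [564.2, -235.5, 103.7], 'p': 0.83}
{'xyz': [565.5, -309.7, 93.3], 'p': 0.82}
{'xyz': [434.1, -76.5, 97.1], 'p': 0.65}
{'xyz': [355.3, 345.1, 31.3], 'p': 0.63}
```

Emit:
arm_command([
  [85,-2,10,-25,0,0,0],
  [85,-2,10,-60,0,0,0],
  [85,-2,10,-80,0,0,0],
  [85,-2,10,-80,0,0,0],
  [40,-2,10,-80,0,0,0],
  [40,-2,10,-80,0,0,0],
  [40,-2,10,-80,0,0,0],
  [40,-2,10,-80,0,0,0],
  [40,-2,10,-80,0,0,0],
  [40,-2,10,-50,0,0,0],
  [40,-2,10,-10,0,0,0],
  [40,-2,10,30,0,0,0],
])

```text
time_s: 21.37
eef_pos: [460.4, 457.0, 142.8]
tool_rot: [0.801, 0.598, -0.0, -0.003]
ft_force: [-0.2, 0.5, -0.5]
width: 53.1
grasp_force: 63.3
```

Emit:
arm_command([
  [40,0,0,30,0,0,0],
  [40,0,0,40,0,0,0],
  [40,0,0,40,0,0,0],
  [40,0,0,40,0,0,0],
  [40,0,0,40,0,0,0],
  [40,0,0,40,0,0,0],
])

```text
time_s: 21.87
eef_pos: [460.4, 456.7, 179.1]
tool_rot: [0.801, 0.598, -0.001, -0.003]
ft_force: [1.1, -0.2, -1.9]
width: 53.5
grasp_force: 63.3
```

Run:
```python
from h import *
for k in range(3):
    im=cams.get_image('top'); o=arm.get_obs(); print(o['ft_force'],o['eef_pos'],o['width'],o['time_s'])
for l in labels(im=im): print(l) if l[2][0]<60 else 0
for w in('supply','return'):
    P,Q=lane(w); delta(P,Q)
```

```text
[ 0.19191074 -0.7413169  -0.42099461] [460.34915165 456.77153457 179.1101064 ] 53.26576184615892 21.9167
[ 0.75286125 -0.64318055 -2.26669008] [460.37944413 456.9037391  179.26584542] 53.48902155398606 21.9667
[ 0.16940444 -0.17952079 -1.23770211] [460.43582047 456.98040723 179.43032682] 53.283027230918606 22.0167
([580.6, -261.0], np.float64(0.5), [51.0, 36.0], [453.0, 234.0])
([582.8, -338.0], np.float64(0.5), [51.0, 36.0], [487.0, 234.0])
([441.5, -79.7], np.float64(0.3), [53.0, 36.0], [370.0, 299.0])
shift [ -14.4 -742.1  -53.2] turn [-0.125  0.009  0.34 ] j7 -1.428197516101115
shift [  96.  -555.8  -53.2] turn [ 0.119 -0.02   0.339] j7 -1.428197516101115
```

About 1.2 N, so this one is empty and goes to the return lane.

Emit:
arm_command([
  [40,30,-170,5,0,0,0.339],
  [40,96,-556,5,0.119,-0.02,0.339],
  [40,96,-556,5,0.119,-0.02,0.339],
  [40,96,-556,5,0.119,-0.02,0.339],
  [40,96,-556,5,0.119,-0.02,0.339],
  [40,96,-556,5,0.119,-0.02,0.339],
  [40,96,-556,5,0.119,-0.02,0.339],
  [40,96,-556,5,0.119,-0.02,0.339],
  [40,96,-556,5,0.119,-0.02,0.339],
  [40,96,-556,5,0.119,-0.02,0.339],
  [40,96,-556,5,0.119,-0.02,0.339],
  [40,96,-556,5,0.119,-0.02,0.339],
])

```text
time_s: 23.02
eef_pos: [542.0, -16.0, 184.5]
tool_rot: [0.687, 0.724, 0.043, -0.045]
ft_force: [2.7, 0.8, -0.8]
width: 53.5
grasp_force: 63.4
```

Run:
```python
from h import *
P,Q=lane('return'); delta(P,Q); o=arm.get_obs(); print(o['width'],o['ft_force'],o['eef_pos'])
```

```text
shift [ 14.5 -82.9 -58.3] turn [-0.001  0.001  0.   ] j7 -0.1807563609243166
53.52913997961017 [ 2.71261023  0.7702659  -0.84215364] [542.00960469 -16.0042369  184.54378311]
```

Emit:
arm_command([
  [40,14,-82,0,0,0,0],
  [40,14,-82,0,0,0,0],
  [40,14,-82,-15,0,0,0],
  [40,14,-82,-30,0,0,0],
  [40,14,-82,-35,0,0,0],
  [40,14,-82,-35,0,0,0],
  [40,14,-82,-35,0,0,0],
])

```text
time_s: 23.6
eef_pos: [556.3, -95.2, 150.0]
tool_rot: [0.687, 0.724, 0.043, -0.045]
ft_force: [-0.2, -0.6, -0.8]
width: 53.2
grasp_force: 63.4
```

Run:
```python
from h import *
P,Q=lane('return'); delta(P,Q); o=arm.get_obs(); print(o['width'],o['ft_force'],o['eef_pos'])
```

```text
shift [  0.2  -3.7 -23.7] turn [-0.002  0.001 -0.001] j7 -0.06951809881637575
53.189682127101584 [-0.16599556 -0.58080958 -0.79065993] [556.26628615 -95.16906644 149.96008332]
```

Emit:
arm_command([
  [40,0,-3,-12,0,0,0],
  [40,0,-3,-19,0,0,0],
  [40,0,-3,-23,0,0,0],
  [40,0,-3,-25,0,0,0],
  [40,0,-3,-25,0,0,0],
  [75,0,-3,-25,0,0,0],
  [75,0,-3,-25,0,0,0],
  [75,0,-3,-25,0,0,0],
  [75,0,-3,-25,0,0,0],
  [75,0,-5,0,0,0,0],
  [85,0,-8,35,0,0,0],
  [85,0,30,60,0,0,0],
])

```text
time_s: 24.6
eef_pos: [556.8, -75.0, 209.1]
tool_rot: [0.69, 0.721, 0.042, -0.044]
ft_force: [1.0, -1.3, 1.1]
width: 84.6
grasp_force: 0.0
```

Run:
```python
from h import *
im=cams.get_image('top')
for l in labels(im=im): print(l) if l[2][0]<60 else 0
delta([354.2,340.4,110],down(28.5))
o=arm.get_obs(); print(o['width'],o['ft_force'],o['eef_pos'],o['time_s'])
```

```text
([441.4, -79.7], np.float64(0.3), [53.0, 36.0], [370.0, 299.0])
([428.6, 243.6], np.float64(0.6), [51.0, 50.0], [216.0, 304.0])
([354.2, 340.4], np.float64(28.7), [51.0, 33.0], [168.0, 339.0])
shift [-203.7  403.8 -103.7] turn [-0.122 -0.027  0.443] j7 -0.08576743123412427
84.93752007134934 [ 1.85646835 12.44666582  6.20685981] [557.94271833 -63.42371454 213.6742191 ] 24.65
```

Emit:
arm_command([
  [85,-204,404,0,-0.122,-0.027,0.443],
  [85,-204,404,0,-0.122,-0.027,0.443],
  [85,-204,404,0,-0.122,-0.027,0.443],
  [85,-204,404,0,-0.122,-0.027,0.443],
  [85,-204,404,0,-0.122,-0.027,0.443],
  [85,-204,404,0,-0.122,-0.027,0.443],
  [85,-204,404,0,-0.122,-0.027,0.443],
  [85,-204,404,0,-0.122,-0.027,0.443],
  [85,-204,404,0,-0.122,-0.027,0.443],
  [85,-204,404,0,-0.122,-0.027,0.443],
  [85,-204,404,0,-0.122,-0.027,0.443],
  [85,-204,404,0,-0.122,-0.027,0.443],
])

```text
time_s: 25.65
eef_pos: [347.7, 341.1, 208.2]
tool_rot: [0.508, 0.861, -0.001, -0.002]
ft_force: [-0.8, -0.2, -0.3]
width: 84.6
grasp_force: 0.0
```

Run:
```python
from h import *
im=cams.get_image('top')
for l in labels(im=im): print(l) if l[2][0]<60 else 0
delta([354.2,340.4,31],down(28.5))
im=cams.get_image('scene'); 
for d in models.tip_of('scene','carton_p'): print(d)
o=arm.get_obs(); print(o['ft_force'],o['joint_positions'])
```

```text
([578.8, -181.2], np.float64(0.4), [52.0, 35.0], [416.0, 235.0])
([580.6, -261.0], np.float64(0.5), [51.0, 36.0], [453.0, 234.0])
([582.8, -338.1], np.float64(0.5), [51.0, 36.0], [487.0, 234.0])
([441.5, -79.7], np.float64(4.1), [52.0, 36.0], [370.0, 299.0])
([429.0, 243.7], np.float64(0.6), [51.0, 48.0], [216.0, 303.0])
shift [   4.6    2.1 -176.8] turn [ 0.002 -0.005 -0.005] j7 -0.6733556784283987
{'xyz': [567.5, -311.4, 93.4], 'p': 0.89}
{'xyz': [558.1, -154.1, 113.6], 'p': 0.89}
{'xyz': [434.3, -74.5, 95.8], 'p': 0.87}
{'xyz': [563.7, -237.6, 102.9], 'p': 0.63}
{'xyz': [354.5, 343.1, 28.3], 'p': 0.55}
[ 0.50586485  0.89944581 -0.63939663] [ 0.04040078  0.38002083 -1.03219254  1.9615227   0.38048598  1.01801055
 -0.6712573 ]
```

Emit:
arm_command([
  [85,5,2,-40,0,0,0],
  [85,5,2,-80,0,0,0],
  [85,5,2,-110,0,0,0],
  [85,5,2,-110,0,0,0],
  [85,5,2,-110,0,0,0],
])

```text
time_s: 26.22
eef_pos: [357.2, 336.1, 97.5]
tool_rot: [0.513, 0.859, -0.004, -0.002]
ft_force: [0.8, 0.2, 1.8]
width: 85.1
grasp_force: 0.0
```

Run:
```python
from h import *
delta([354.2,340.4,31],down(28.5))
o=arm.get_obs(); print(o['ft_force'],o['joint_positions'],o['eef_pos'])
```

```text
shift [ -3.    4.3 -66.5] turn [ 0.004 -0.007  0.003] j7 -0.8256011571576435
[0.84970669 0.16282865 1.75239326] [-0.0981175   0.55284534 -0.88489452  2.03389523  0.57734892  0.8321252
 -0.82560116] [357.19471185 336.10300278  97.4500389 ]
```

Emit:
arm_command([
  [85,0,0,0,0,0,0],
  [85,0,0,-10,0,0,0],
  [85,0,0,-10,0,0,0],
  [85,0,0,-10,0,0,0],
])

```text
time_s: 26.55
eef_pos: [357.6, 336.9, 88.3]
tool_rot: [0.512, 0.859, -0.002, -0.001]
ft_force: [-0.3, -0.5, -0.8]
width: 85.2
grasp_force: 0.0
```

Run:
```python
from h import *
delta([354.2,340.4,31],down(28.5))
o=arm.get_obs(); print(o['ft_force'],o['eef_pos'])
```

```text
shift [ -3.4   3.5 -57.3] turn [ 0.003 -0.004  0.003] j7 -0.8417023221384328
[-0.25148041 -0.50741573 -0.79573881] [357.62643244 336.92490399  88.28954059]
```

Emit:
arm_command([
  [85,-3,3,0,0,0,0],
  [85,-3,3,-20,0,0,0],
  [85,-3,3,-40,0,0,0],
  [85,-3,3,-57,0,0,0],
  [85,-3,3,-57,0,0,0],
  [40,-3,3,-57,0,0,0],
  [40,-3,3,-57,0,0,0],
  [40,-3,3,-57,0,0,0],
  [40,-3,3,-57,0,0,0],
  [40,-3,3,-57,0,0,0],
])

```text
time_s: 27.38
eef_pos: [354.4, 340.4, 31.9]
tool_rot: [0.512, 0.859, -0.002, -0.001]
ft_force: [-3.7, -1.7, 10.4]
width: 53.3
grasp_force: 62.2
```

Emit:
arm_command([
  [40,0,0,30,0,0,0],
  [40,0,0,70,0,0,0],
  [40,0,0,110,0,0,0],
  [40,0,0,145,0,0,0],
  [40,0,0,148,0,0,0],
  [40,0,0,148,0,0,0],
  [40,0,0,148,0,0,0],
  [40,0,0,148,0,0,0],
  [40,0,0,148,0,0,0],
])

```text
time_s: 28.13
eef_pos: [353.7, 339.5, 177.4]
tool_rot: [0.512, 0.859, -0.004, -0.002]
ft_force: [-0.1, 1.2, -5.0]
width: 53.4
grasp_force: 67.3
```

Run:
```python
from h import *
for k in range(3):
    im=cams.get_image('top'); o=arm.get_obs(); print(o['ft_force'],o['eef_pos'],o['width'],o['time_s'])
for l in labels(im=im): print(l) if l[2][0]<60 else 0
for w in('supply','return'):
    P,Q=lane(w); delta(P,Q)
```

```text
[ 0.39061933 -0.44315016 -4.11515807] [353.65676672 339.67702448 177.51403385] 53.54285743013375 28.1833
[-0.53334214  0.1818443  -4.529166  ] [353.72612204 339.8371434  177.73376816] 53.43455319035369 28.2333
[ 0.85879109  0.33290231 -4.2270184 ] [353.78000222 339.90087507 177.86736012] 53.39864723761895 28.2833
([578.7, -181.2], np.float64(0.4), [52.0, 35.0], [416.0, 235.0])
([580.6, -261.0], np.float64(0.5), [51.0, 36.0], [453.0, 234.0])
([582.7, -338.1], np.float64(0.5), [51.0, 36.0], [487.0, 234.0])
([441.5, -79.7], np.float64(4.4), [52.0, 36.0], [370.0, 299.0])
([429.0, 243.7], np.float64(0.6), [51.0, 48.0], [216.0, 303.0])
shift [  92.2 -625.   -51.7] turn [-0.116 -0.041 -0.443] j7 -0.7223931348430094
shift [ 202.7 -438.8  -51.7] turn [ 0.121  0.026 -0.443] j7 -0.7223931348430094
```

About 4.5 N, so this one is full and goes to the supply lane.

Emit:
arm_command([
  [40,20,-35,5,0,0,-0.1],
  [40,92,-200,5,0,0,-0.443],
  [40,92,-200,5,0,0,-0.443],
  [40,92,-200,5,0,0,-0.443],
  [40,92,-200,5,0,0,-0.443],
  [40,92,-620,5,0,0,-0.443],
  [40,92,-620,5,0,0,-0.443],
  [40,92,-620,5,0,0,-0.443],
  [40,92,-620,5,0,0,-0.443],
  [40,92,-620,5,0,0,-0.443],
  [40,92,-620,5,0,0,-0.443],
  [40,92,-620,5,0,0,-0.443],
])

```text
time_s: 29.28
eef_pos: [443.9, -141.4, 183.4]
tool_rot: [0.688, 0.725, -0.002, -0.002]
ft_force: [1.5, -0.2, -3.6]
width: 53.0
grasp_force: 66.9
```

Run:
```python
from h import *
P,Q=lane('supply'); delta(P,Q); o=arm.get_obs(); print(o['width'],o['ft_force'],o['eef_pos'])
```

```text
shift [   2.1 -143.7  -57.2] turn [-0.121 -0.013  0.   ] j7 0.05315800722993425
53.01097010917081 [ 1.54553804 -0.18272793 -3.57380061] [ 443.87344759 -141.42728194  183.43553888]
```

Emit:
arm_command([
  [40,2,-144,0,-0.121,-0.013,0],
  [40,2,-144,0,-0.121,-0.013,0],
  [40,2,-144,-10,-0.121,-0.013,0],
  [40,2,-144,-30,-0.121,-0.013,0],
  [40,2,-144,-35,-0.121,-0.013,0],
  [40,2,-144,-35,-0.121,-0.013,0],
  [40,2,-144,-35,-0.121,-0.013,0],
])

```text
time_s: 29.87
eef_pos: [446.6, -282.5, 148.3]
tool_rot: [0.687, 0.724, -0.041, 0.044]
ft_force: [-0.5, 0.0, -3.5]
width: 53.1
grasp_force: 66.8
```

Run:
```python
from h import *
P,Q=lane('supply'); delta(P,Q); o=arm.get_obs(); print(o['width'],o['ft_force'],o['eef_pos'])
```

```text
shift [ -0.5  -2.7 -22.1] turn [-0.002 -0.    -0.001] j7 0.11760028649340969
53.10863260917137 [-0.46665985  0.02982925 -3.53987179] [ 446.558602   -282.47921089  148.29923473]
```

Emit:
arm_command([
  [40,-1,-3,-12,0,0,0],
  [40,-1,-3,-19,0,0,0],
  [40,-1,-3,-22,0,0,0],
  [40,-1,-3,-23,0,0,0],
  [40,-1,-3,-23,0,0,0],
  [75,-1,-3,-23,0,0,0],
  [75,-1,-3,-23,0,0,0],
  [75,-1,-3,-23,0,0,0],
  [75,-1,-3,-23,0,0,0],
  [75,-1,0,0,0,0,0],
  [85,-1,4,35,0,0,0],
  [85,-1,4,60,0,0,0],
])

```text
time_s: 30.87
eef_pos: [445.9, -278.5, 210.6]
tool_rot: [0.687, 0.724, -0.041, 0.045]
ft_force: [0.7, -0.2, 0.7]
width: 85.1
grasp_force: 0.0
```

Emit:
arm_command([
  [85,0,-60,40,0,0,0],
  [85,0,-60,80,0,0,0],
  [85,0,-60,80,0,0,0],
  [85,0,-60,80,0,0,0],
  [85,0,-60,80,0,0,0],
  [85,0,-60,80,0,0,0],
  [85,0,-60,80,0,0,0],
  [85,0,-60,80,0,0,0],
  [85,0,-60,80,0,0,0],
  [85,0,-60,80,0,0,0],
  [85,0,-60,80,0,0,0],
  [85,0,-60,80,0,0,0],
])

```text
time_s: 31.87
eef_pos: [445.5, -339.3, 288.5]
tool_rot: [0.687, 0.724, -0.042, 0.044]
ft_force: [-0.2, -0.2, -0.0]
width: 85.0
grasp_force: 0.0
```

Run:
```python
from h import *
im=cams.get_image('top')
for l in labels(im=im): print(l) if l[2][0]<60 else 0
cv2.imwrite('pics/t5.png',im[:,:,::-1])
im=cams.get_image('scene'); cv2.imwrite('pics/s5.png',im[:,:,::-1])
```

```text
([578.9, -181.8], np.float64(0.4), [50.0, 35.0], [416.0, 235.0])
([580.3, -260.5], np.float64(0.5), [51.0, 33.0], [452.0, 235.0])
([582.9, -338.1], np.float64(0.5), [51.0, 34.0], [487.0, 234.0])
([447.0, -162.7], np.float64(3.8), [52.0, 33.0], [409.0, 296.0])
([442.2, -79.4], np.float64(3.6), [51.0, 33.0], [370.0, 298.0])
```

View pics/s5.png

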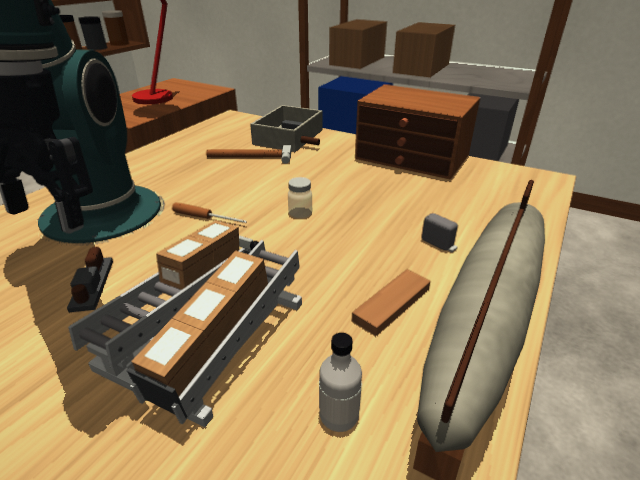

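View pics/t5.png

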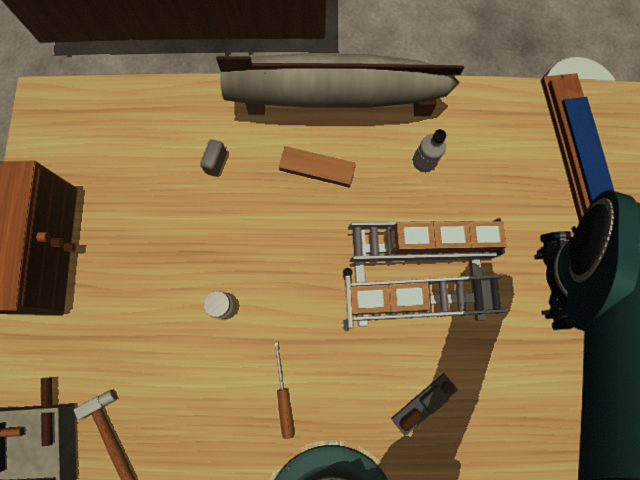

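Three cartons rest in a closed row in the return lane, labels at (416,235), (452,235) and (487,234). Two rest in the supply lane against the lowered bar, at (370,298) and (409,296). No carton is left on the bench, and the gripper is clear.

```bash
python3 -c "
from station import arm
print(arm.hand_in())"
```

```text
the job is handed in; nothing more can be done
None
```

The job is handed in at about 32 s: the drop bar was swung down first, then the two full cartons went to the supply lane and the three empty ones to the return lane, each in a closed row against its stop, and I touched nothing else on the bench.

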